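# Unhook the blue dip probe from its keyhole rack and stand it in the beaker

### The job

Take the blue dip probe out of the white keyhole rack: slide it along its slot to the round wide end and lift it off there. Then stand it upright in the glass beaker, setting it down gently, and let go. Leave the orange probe hanging where it is.

Things in the scene. Friction and masses are not known exactly. Their poses are not given: they have to be found in the camera images.
- keyhole_rack: Fixed white plate 150 (x) x 240 (y) x 8 mm on two end panels, upper face 130 mm above the bench, nothing above it. Origin on the bench under its centre. Two keyhole slots along its x axis, at y = +60 and -60 mm: 16 mm wide, ending at x = +45 mm, opening at the -x end (nearer the robot) into a round hole 50 mm in diameter centred at x = -35 mm. Only there can a probe's foot pass.
- hole_left (a point): Centre of the round wide end of the slot at rack y = +60 mm, on the plate's upper face.
- hole_right (a point): Centre of the round wide end of the slot at rack y = -60 mm, on the plate's upper face.
- probe_blue: The probe to take: round, 153 mm tall, 0.2 kg: steel foot 30 mm in diameter, 30 high; 9 mm stem up to 105; blue collar 60 mm in diameter, 8 thick (wider than the hole: cannot fall through); blue grip 24 mm in diameter from 113 to 153. Origin under the foot, z up. Hangs by its collar in the narrow part of either slot, 55 to 75 mm from the hole's centre, foot 25 mm above the bench.
- probe_blue_grip (a point): Middle of the blue probe's round grip, on its axis, 136 mm above the foot's underside (23 mm above the collar's upper face).
- probe_orange: Same probe with orange collar and grip, hanging in the other slot; to be left alone. Origin at the centre of the foot's underside.
- beaker: Loose clear glass beaker with a spout, open and hollow, 93 mm high, 70 mm in diameter outside, about 56 mm inside, floor 2 mm thick, 0.09 kg, on the bench to the right of the rack. Origin at the centre of its underside. The probe's collar stays above the rim when its foot stands on the floor.
Not all that is in view belongs to the job. Of the things that look like the probe_blue, the middle-sized one is meant. What is shaped like the beaker but green is not meant.

How it is judged:
On the way:
1. the blue probe is slid to the round wide end of its slot, its foot still below the plate ((horizontal distance between probe_blue and hole_left below 0.02 m or horizontal distance between probe_blue and hole_right below 0.02 m) and z of probe_blue in the frame of keyhole_rack below 0.09 m).
At the end, for the whole second after the job is handed in: The blue probe stands in the beaker with its foot on the beaker's floor (within 15 mm in height), no more than 15 degrees from upright, released and at rest; the beaker stands upright on the bench; the orange probe hangs within 25 mm of where it was (horizontal distance between probe_blue and beaker below 0.03 m and z of probe_blue in the frame of beaker below 0.015 m and angle between probe_blue's own z axis and vertical below 0.26 rad and angle between beaker's own z axis and vertical below 0.1 rad and height (world z) of beaker below 0.01 m and linear speed of probe_blue below 0.02 m/s and distance of probe_orange from where it was at the start of the episode below 0.025 m); the robot touches nothing.
It fails at once if the orange probe is moved from its place (more than 25 mm) (distance of probe_orange from where it was at the start of the episode above 0.025 m).
It fails at once if the probe is slammed into the beaker (more than 60 N between them) (contact force between probe_blue and beaker above 60 N).
It fails at once if the probe is dropped (let go and falling more than about 20 mm) (contact force between the fingers and probe_blue below 0.05 N and linear speed of probe_blue above 0.62 m/s).
It also fails if it takes over 45 s, if anything falls off the work surface, if the arm or the gripper's body presses on something with over 40 N, if the wrist force passes 120 N, or if a joint passes its speed limit or range.

### The arm

A 6-joint arm with a two-finger parallel gripper is mounted at the origin on a cart in front of the work surface, level with it; the furniture and walls round the work are solid. World frame = base frame: x ahead of the robot, y to its left, z up, the work surface at z = 0. Lengths are in m, angles in rad, forces in N, time in s.
With the tool pointing down it reaches from about 0.425 to 0.95 m from the base axis. Payload 3.5 kg.
Tool frame: the origin (TCP) lies midway between the tips of the shut fingers; the grasp point (between the pads) lies 19 mm behind it; z points along the fingers, y is the direction in which the jaws open and shut (so a half turn about z gives the same grasp; the last joint's range is limited). The gripper opens to 85 mm and grips with 20 to 120 N. Pads are 22 mm wide; open, the fingers measure 114 mm over their backs; the gripper's body (76 mm by 85 mm) begins 54 mm behind the grasp point. The pads swing forward as they close: fully open they stand 13 mm farther back than shut.
Start: joints at [1.055, 0.286, 1.577, -0, 1.279, -0.15], TCP at [0.241, 0.63, 0.21] pointing down, gripper open.
Joint ranges: [-2.77, 2.77], [-0.9, 2.22], [0.21, 2.48], [-1.53, 4.67], [0.24, 2.81], [-2.84, 2.84]. Speed limits (rad/s): [2.79, 2.79, 3.14, 3.14, 3.14, 3.14].

### API

Orientations are given as a unit quaternion [x, y, z, w].
In Python, from plant import ctrl gives the robot as it stands.
- The arm moves only by the tool apply_moves, never from a script. Its argument "moves" is a list that holds one entry, the list of rows, each a list of 7 numbers: the shift along the tool's x, y, z in m, then the turn, a rotation vector about the tool's x, y, z in degrees, then the gripper's target within -1 to 1 (shut at 1, half-way at 0, fully open at -1). In form: [[[tx, ty, tz, ax, ay, az, hand], ...]]. A call has 1 to 12 rows; each row shifts and turns the pose as measured when the row begins, along the tool's axes as they then stand; what a row does not reach is not made up. A row lasts 1/10 s, in which the tool goes at most 50 mm and 8.59 degrees, less where a joint would pass 70% of its speed; a pose out of reach is approached as far as the arm can. A call with a gripper value outside its range is refused whole. The fingers move at their own pace and stop on an object; "force" is the grip in N (left out, the last holds). Time passes only in rows, so rows that do not move let the fingers close. It gives the time, the measured TCP pose, the force and the opening at its end, in the units of the state.
- ctrl.get_state(): the state, without advancing time (a new reading comes with each control period).
- ctrl.read_camera(name): name is "scene" or "top" or "wrist"; returns the picture (480x640x3 uint8, red, green, blue); there is no depth.
- ctrl.get_calibration(name): a dict with "camera_matrix" (3x3 intrinsics, pixels), "cam_to_world" (4x4, takes a point from camera to world coordinates). Camera axes: x right, y up, looking along -z (the intrinsics and any distortion apply to the point x, -y, -z); pixel columns grow to the right and rows downward; lengths in m; the calibration is good to about 2 mm. A picture is of the moment at which its call begins: read the wrist's pose just before it. get_calibration takes no time and is no camera call; for the wrist camera it gives the pose at the moment of the call.
- ctrl.sign_off(): hands the job in, once; it reports no verdict.
The state is a dict: "time": time; "qpos": joint angles; "dq": joint speeds; "joint_efforts": joint torques, N m; "eef_pos": TCP position; "tcp_rot": TCP orientation; "contact_force": force on the tool from outside, world axes, zero at the start; "wrist_torque": the same for the moment, N m; "opening": opening from 0.0 (shut) to 1.0 (fully open).
Only numpy, scipy, OpenCV 4.12 (cv2) and the standard library are available. Lean on these libraries where they do the work, as an engineer would, in place of code of your own. Each camera call takes 0.05 s, during which the arm holds its last target. There are 200 camera calls.

## Working session

There is one attempt and no reset: what is moved stays moved. The work goes in short steps, Python scripts to look and compute and a tool call to move; the robot and the scene stay as the last step left them, time stands still between calls to the robot, and variables do not carry over. Pictures are saved under pics/ and viewed, about 8 in all and at most 12, crops included, and the job is handed in when it is done.

Besides the shell and the picture viewer there is one more tool, called after "Request:" as a command line: name --argument value ..., lists and objects as JSON in quotes. apply_moves: Moves the arm, as the interface text tells. Its arguments: {"type":"object","properties":{"moves":{"type":"array","items":{"type":"array","items":{"type":"array","items":{"type":"number"}}}},"force":{"type":"number"}},"required":["moves"]}

```bash
mkdir -p pics; ls; cat > h.py <<'E'
import numpy as np, cv2
from plant import ctrl
def snap(n,f):
    im=ctrl.read_camera(n); cv2.imwrite('pics/'+f,im[:,:,::-1]); return im
def ray(n,u,v,z,cal=None):
    c=cal or ctrl.get_calibration(n); K=np.array(c['camera_matrix']);T=np.array(c['cam_to_world'])
    d=np.linalg.solve(K,[u,v,1.]); d=T[:3,:3]@[d[0],-d[1],-d[2]]; o=T[:3,3]
    return o+d*(z-o[2])/d[2]
E
python3 - <<'E'
from h import *
s=ctrl.get_state(); print(s)
snap('scene','s1.png'); snap('top','t1.png')
for n in('scene','top'): print(ctrl.get_calibration(n))
E
```

```text
pics
{'time': 0.0, 'qpos': array([ 1.05502678e+00,  2.87183176e-01,  1.57818819e+00,  1.10254224e-05,
        1.27859698e+00, -1.49999338e-01]), 'dq': array([-0.00113373, -0.00024753, -0.00058252, -0.00022086,  0.00083367,
        0.00023098]), 'joint_efforts': array([ 2.53840284e-03, -4.05977225e+01, -2.92632312e+01, -5.43109707e-05,
        5.85250804e-03,  9.43038202e-06]), 'eef_pos': array([0.2410414 , 0.62973484, 0.2089295 ]), 'tcp_rot': array([ 1.81868753e-01,  9.83322097e-01, -1.12091198e-03, -3.93140018e-04]), 'contact_force': array([-0.47473871, -0.14250712,  0.39496858]), 'wrist_torque': array([-0.04492808, -0.03782045,  0.02613474]), 'opening': 0.9993868056405455}
{'camera_matrix': array([[589.47426752,   0.        , 317.84978226],
       [  0.        , 589.47426752, 245.88159139],
       [  0.        ,   0.        ,   1.        ]]), 'cam_to_world': array([[-0.96286804, -0.1993116 ,  0.18209892,  0.68268658],
       [ 0.26982981, -0.68855354,  0.67311656,  0.9375691 ],
       [-0.00877508,  0.69725814,  0.71676641,  1.03159759],
       [ 0.        ,  0.        ,  0.        ,  1.        ]])}
{'camera_matrix': array([[540.67032897,   0.        , 315.70929595],
       [  0.        , 540.67032897, 239.86825391],
       [  0.        ,   0.        ,   1.        ]]), 'cam_to_world': array([[ 2.60869199e-03,  9.96502443e-01, -8.35229005e-02,
         3.89787696e-01],
       [-9.99996596e-01,  2.60429985e-03, -1.61535850e-04,
         7.44126307e-02],
       [ 5.65478077e-05,  8.35230376e-02,  9.96505845e-01,
         1.22043744e+00],
       [ 0.00000000e+00,  0.00000000e+00,  0.00000000e+00,
         1.00000000e+00]])}
```

View pics/t1.png

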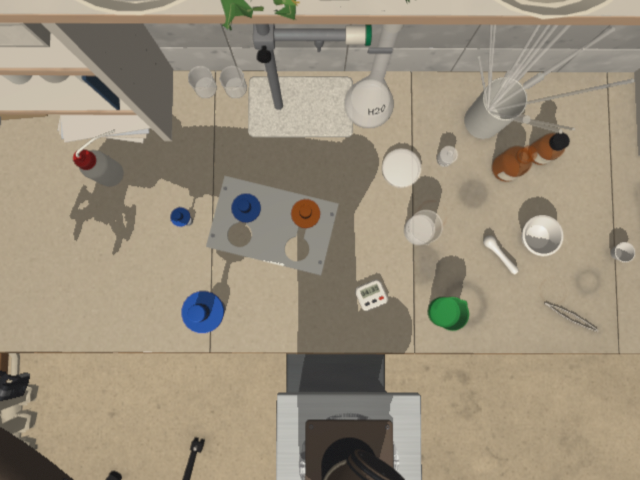

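View pics/s1.png

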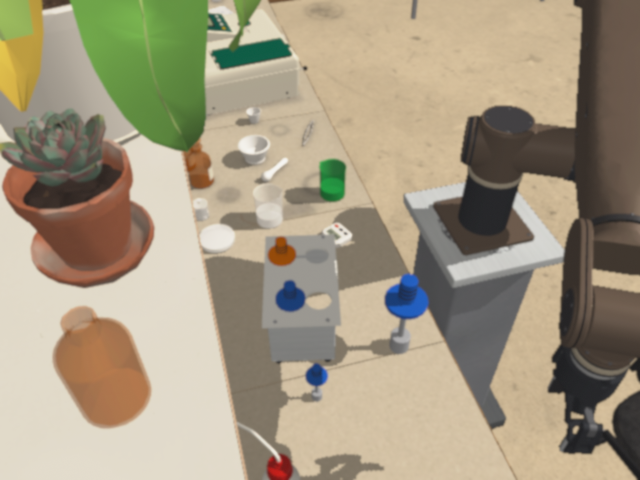

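The top view shows the blue probe hanging in the left slot at about (246,208) and the orange one at (305,213). The holes are at (239,235) and (296,249), and the clear beaker is at (423,228). In the scene view, the blue probe in the rack is the middle-sized of the three blue ones.

```bash
python3 - <<'E'
from h import *
im=cv2.imread('pics/t1.png'); hsv=cv2.cvtColor(im,cv2.COLOR_BGR2HSV)
# plate: grey region
sub=np.zeros(im.shape[:2],np.uint8); sub[165:285,195:350]=1
g=((hsv[:,:,1]<35)&(hsv[:,:,2]>90)&(sub>0)).astype(np.uint8)*255
cs,_=cv2.findContours(g,cv2.RETR_CCOMP,1); c=max(cs,key=cv2.contourArea)
r=cv2.minAreaRect(cv2.convexHull(c)); print('plate',r,[ray('top',u,v,.13)[:2].round(4) for u,v in cv2.boxPoints(r)])
for n,lo,hi in(('blue',(105,120,40),(125,255,255)),('orange',(5,150,60),(18,255,255))):
    m=cv2.inRange(hsv,lo,hi)*sub
    cs,_=cv2.findContours(m,0,1); c=max(cs,key=cv2.contourArea); (u,v),R=cv2.minEnclosingCircle(c)
    print(n,u,v,R,ray('top',u,v,.136),cv2.fitEllipse(c))
for u,v in((239,235),(296,249)): print(ray('top',u,v,.13))
print('beaker~',ray('top',423,227,.093))
a=cv2.resize(im[170:280,200:345],None,fx=4,fy=4,interpolation=2)
b=cv2.resize(im[190:265,385:460],None,fx=4,fy=4,interpolation=2)
o=np.zeros((600,800,3),np.uint8); o[:440,:580]=a; o[300:600,500:800]=b
cv2.imwrite('pics/c1.png',o)
E
```

```text
plate ((272.058837890625, 224.76470947265625), (118.35738372802734, 74.21589660644531), 14.03624439239502) [array([0.4673, 0.2971]), array([0.615 , 0.2632]), array([0.5564, 0.0285]), array([0.41  , 0.0648])]
blue 245.7215118408203 207.5696258544922 13.960159301757812 [0.54587558 0.21633546 0.136     ] ((245.62060546875, 207.59898376464844), (27.047016143798828, 27.13009262084961), 156.8599090576172)
orange 305.2994689941406 213.49208068847656 14.17575454711914 [0.53411923 0.09576639 0.136     ] ((305.23699951171875, 213.3246307373047), (27.212848663330078, 27.293609619140625), 17.926286697387695)
[0.49067225 0.22998238 0.13      ]
[0.46255925 0.11437405 0.13      ]
beaker~ [ 0.51194903 -0.15029786  0.093     ]
```

View pics/c1.png

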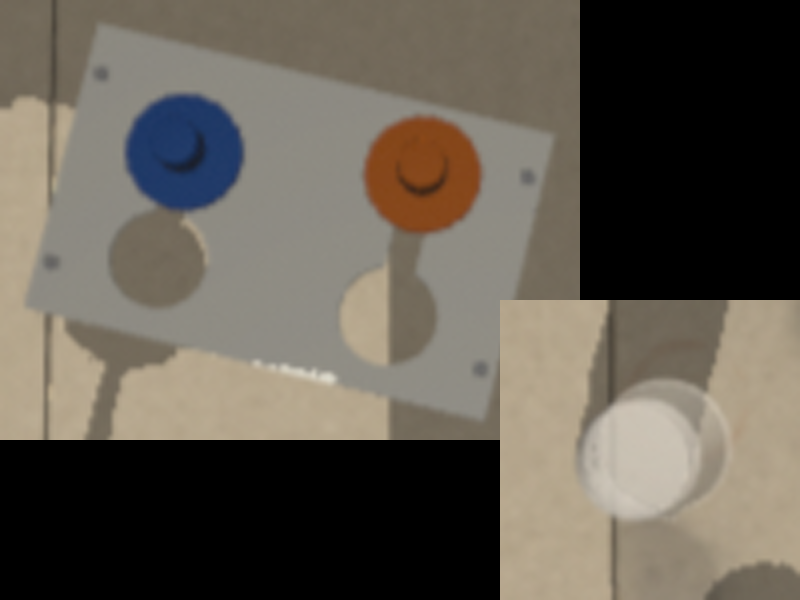

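```bash
cat >> h.py <<'E'
from scipy.spatial.transform import Rotation as R
def delta(t):
    s=ctrl.get_state(); r=R.from_quat(s['tcp_rot']); d=r.inv().apply(np.array(t)-s['eef_pos'])
    down=r.inv().apply([0,0,-1]); tilt=np.degrees(np.cross([0,0,1],down))
    print('t',round(s['time'],2),'tcp',s['eef_pos'].round(4),'tool delta',d.round(4),'tilt fix',tilt.round(2),'F',s['contact_force'].round(2),'open',round(s['opening'],3),'q',s['qpos'].round(2))
E
python3 - <<'E'
from h import *
print(ray('top',427,227,.093),ray('top',420,230,.0))
print('big blue top',[ray('top',200,311,z)[:2].round(3) for z in(.18,.22)],ray('scene',408,290,.2),'collar scene blue',ray('scene',291,299,.136))
s=ctrl.get_state(); 
delta([.5459,.2163,.33])
E
```

```text
[ 0.51197096 -0.15868504  0.093     ] [ 0.51516425 -0.16193211  0.        ]
big blue top [array([0.34 , 0.295]), array([0.342, 0.287])] [0.34322591 0.31106784 0.2       ] collar scene blue [0.54443717 0.22108848 0.136     ]
t 0.1 tcp [0.2411 0.6298 0.209 ] tool delta [-0.4325 -0.2774 -0.1205] tilt fix [-0.13 -0.02  0.  ] F [ 0.94  0.39 -0.42] open 1.0 q [ 1.06  0.29  1.58  0.    1.28 -0.15]
```

Request:
apply_moves --moves '[[[0,0,-0.04,0,0,0,-1],[0,0,-0.04,0,0,0,-1],[0,0,-0.04,0,0,0,-1],[-0.04,-0.026,0,0,0,0,-1],[-0.04,-0.026,0,0,0,0,-1],[-0.04,-0.026,0,0,0,0,-1],[-0.04,-0.026,0,0,0,0,-1],[-0.04,-0.026,0,0,0,0,-1],[-0.04,-0.026,0,0,0,0,-1],[-0.04,-0.026,0,0,0,0,-1],[-0.04,-0.026,0,0,0,0,-1],[-0.04,-0.026,0,0,0,0,-1]]]' --force 40

```text
time: 1.3
eef_pos: [0.4973, 0.2737, 0.3267]
tcp_rot: [0.176, 0.984, -0.007, -0.003]
contact_force: [1.5, 0.7, -0.3]
opening: 1.0
```

```bash
python3 -c "
from h import *
delta([.5459,.2163,.25])"
```

```text
t 1.3 tcp [0.4973 0.2737 0.3267] tool delta [-0.0657 -0.0359  0.077 ] tilt fix [-0.81 -0.22  0.  ] F [ 1.51  0.65 -0.26] open 1.0 q [ 0.33 -0.01  1.7  -0.01  1.47 -0.89]
```

Request:
apply_moves --moves '[[[-0.033,-0.018,0.01,-0.8,-0.2,0,-1],[-0.033,-0.018,0.02,0,0,0,-1],[0,0,0.02,0,0,0,-1],[0,0,0.02,0,0,0,-1],[0,0,0,0,0,0,-1],[0,0,0,0,0,0,-1]]]'

```text
time: 1.9
eef_pos: [0.5513, 0.2067, 0.2525]
tcp_rot: [0.181, 0.983, -0.001, -0.001]
contact_force: [0.4, 0.9, 0.2]
opening: 0.994
```

```bash
python3 - <<'E'
from h import *
delta([.5459,.2163,.25])
cal=ctrl.get_calibration('wrist'); im=snap('wrist','w1.png')[:,:,::-1]; hsv=cv2.cvtColor(im,cv2.COLOR_BGR2HSV)
m=cv2.inRange(hsv,(105,120,40),(125,255,255))
cs,_=cv2.findContours(m,0,1)
for c in cs:
    if cv2.contourArea(c)>500:
        (u,v),r=cv2.minEnclosingCircle(c);print(u,v,r,ray('wrist',u,v,.138,cal),cv2.boundingRect(c))
E
```

```text
t 1.9 tcp [0.5513 0.2067 0.2525] tool delta [0.0085 0.0071 0.0025] tilt fix [-0.13 -0.11  0.  ] F [0.4  0.89 0.17] open 0.994 q [ 0.19  0.07  1.75 -0.    1.33 -1.02]
326.28607177734375 211.11805725097656 38.77192306518555 [0.54512802 0.21688755 0.138     ] (288, 173, 78, 76)
483.0 122.0 27.203041076660156 [0.52384966 0.3419102  0.138     ] (458, 97, 51, 51)
```

View pics/w1.png

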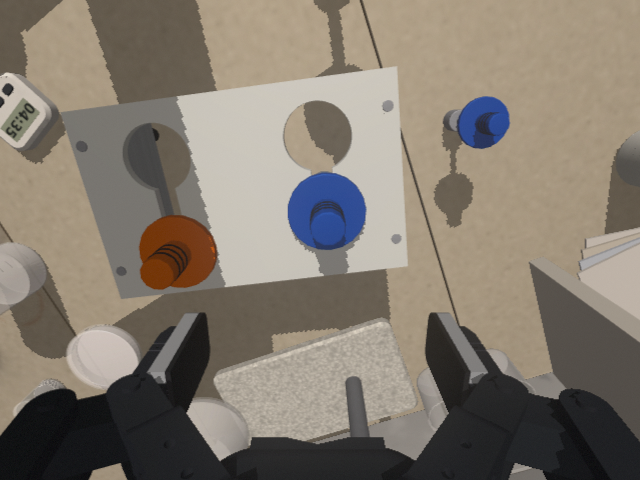

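The wrist view shows the middle blue collar centred at (326,211) and its hole at (318,135). Both agree with the top view to about 1 mm.

Request:
apply_moves --moves '[[[0.0085,0.007,0,0,0,0,-1],[0,0,0,0,0,0,-1],[0,0,0.02,0,0,0,-1],[0,0,0.02,0,0,0,-1],[0,0,0,0,0,0,-1]]]'

```text
time: 2.45
eef_pos: [0.5468, 0.2206, 0.2185]
tcp_rot: [0.179, 0.984, 0.001, 0.004]
contact_force: [-0.1, 0.1, 0.0]
opening: 1.001
```

```bash
python3 -c "
from h import *
delta([.5455,.2166,.146])"
```

```text
t 2.45 tcp [0.5468 0.2206 0.2185] tool delta [ 0.0004 -0.0045  0.0724] tilt fix [ 0.24  0.43 -0.  ] F [-0.07  0.14  0.01] open 1.001 q [ 0.21  0.09  1.79 -0.    1.25 -1.  ]
```

Request:
apply_moves --moves '[[[0,-0.003,0.012,0.2,0.4,0,-1],[0,0,0.015,0,0,0,-1],[0,0,0.015,0,0,0,-1],[0,0,0.012,0,0,0,-1],[0,0,0.006,0,0,0,-1],[0,0,0,0,0,0,-1],[0,0,0,0,0,0,-1]]]'

```text
time: 3.15
eef_pos: [0.5471, 0.2186, 0.1565]
tcp_rot: [0.178, 0.984, 0.001, 0.002]
contact_force: [0.2, -0.3, 0.2]
opening: 0.999
```

```bash
python3 -c "
from h import *
delta([.5455,.2166,.146])"
```

```text
t 3.15 tcp [0.5471 0.2186 0.1565] tool delta [ 0.0008 -0.0024  0.0105] tilt fix [ 0.14  0.2  -0.  ] F [ 0.23 -0.26  0.22] open 0.999 q [ 0.21  0.15  1.84  0.    1.15 -1.  ]
```

Request:
apply_moves --moves '[[[0.001,-0.0025,0.008,0,0,0,-1],[0,0,0.002,0,0,0,-1],[0,0,0,0,0,0,0],[0,0,0,0,0,0,1],[0,0,0,0,0,0,1],[0,0,0,0,0,0,1],[0,0,0,0,0,0,1],[0,0,0,0,0,0,1],[0,0,0,0,0,0,1],[0,0,0,0,0,0,1]]]' --force 40

```text
time: 4.15
eef_pos: [0.5465, 0.2165, 0.148]
tcp_rot: [0.178, 0.984, 0.001, 0.004]
contact_force: [-0.6, -0.2, 0.5]
opening: 0.256
```

```bash
python3 -c "
from h import *
delta([.4921,.2298,.149])"
```

```text
t 4.15 tcp [0.5465 0.2165 0.148 ] tool delta [ 0.0556 -0.0066 -0.0014] tilt fix [ 0.24  0.4  -0.  ] F [-0.55 -0.15  0.52] open 0.256 q [ 0.2   0.15  1.86 -0.    1.13 -1.01]
```

Request:
apply_moves --moves '[[[0,0,-0.002,0,0,0,1],[0,0,-0.001,0,0,0,1],[0.008,-0.001,0,0,0,0,1],[0.008,-0.001,0,0,0,0,1],[0.008,-0.001,0,0,0,0,1],[0.008,-0.001,0,0,0,0,1],[0.008,-0.001,0,0,0,0,1],[0.005,-0.001,0,0,0,0,1],[0,0,0,0,0,0,1],[0,0,0,0,0,0,1]]]'

```text
time: 5.15
eef_pos: [0.4954, 0.2278, 0.1485]
tcp_rot: [0.178, 0.984, 0.001, 0.002]
contact_force: [-0.1, 0.3, -2.4]
opening: 0.256
```

```bash
python3 -c "
from h import *
delta([.4921,.2298,.149])"
```

```text
t 5.15 tcp [0.4954 0.2278 0.1485] tool delta [ 0.0038  0.0007 -0.0005] tilt fix [ 0.12  0.15 -0.  ] F [-0.05  0.29 -2.42] open 0.256 q [ 0.24  0.06  1.95  0.    1.12 -0.97]
```

Request:
apply_moves --moves '[[[0.004,0.001,0,0,0,0,1],[0,0,0,0,0,0,1],[0,0,0,0,0,0,1],[0,0,-0.01,0,0,0,1],[0,0,-0.015,0,0,0,1],[0,0,-0.015,0,0,0,1],[0,0,0,0,0,0,1]]]'

```text
time: 5.85
eef_pos: [0.4929, 0.2301, 0.1926]
tcp_rot: [0.178, 0.984, 0.001, 0.002]
contact_force: [0.3, -0.5, -1.9]
opening: 0.254
```

```bash
python3 -c "
from h import *
delta([.4921,.2298,.149])
s=snap('scene','s2.png');w=snap('wrist','w2.png')
cv2.imwrite('pics/c2.png',np.hstack([cv2.resize(s[200:380,220:400],(400,400)),cv2.resize(w,(400,300))[np.r_[0:300,[299]*100]]])[:,:,::-1])"
```

```text
t 5.85 tcp [0.4929 0.2301 0.1926] tool delta [ 0.0008 -0.0007  0.0436] tilt fix [ 0.17  0.21 -0.  ] F [ 0.31 -0.47 -1.88] open 0.254 q [ 0.25  0.01  1.92  0.    1.21 -0.96]
```

View pics/c2.png

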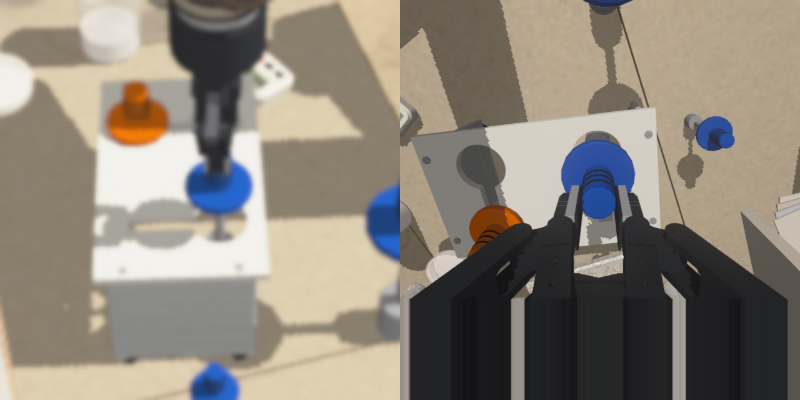

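The probe is rising through the round end and the orange one hasn't moved. I'll lift clear, above the orange probe's top.

Request:
apply_moves --moves '[[[0,0,-0.015,0,0,0,1],[0,0,-0.02,0,0,0,1],[0,0,-0.02,0,0,0,1],[0,0,-0.02,0,0,0,1],[0,0,-0.02,0,0,0,1],[0,0,-0.02,0,0,0,1],[0,0,-0.02,0,0,0,1],[0,0,-0.01,0,0,0,1],[0,0,0,0,0,0,1]]]'

```text
time: 6.85
eef_pos: [0.4893, 0.229, 0.3417]
tcp_rot: [0.178, 0.984, -0.001, -0.003]
contact_force: [-0.6, -0.1, -2.8]
opening: 0.256
```

```bash
python3 -c "
from h import *
delta([.513,-.10,.33])
delta([.513,-.16,.33])"
```

```text
t 6.85 tcp [0.4893 0.229  0.3417] tool delta [-0.1377 -0.2997  0.012 ] tilt fix [-0.22 -0.33  0.  ] F [-0.63 -0.1  -2.84] open 0.256 q [ 0.25 -0.08  1.74  0.    1.49 -0.96]
t 6.85 tcp [0.4893 0.229  0.3417] tool delta [-0.1588 -0.3559  0.0121] tilt fix [-0.22 -0.33  0.  ] F [-0.63 -0.1  -2.84] open 0.256 q [ 0.25 -0.08  1.74  0.    1.49 -0.96]
```

Request:
apply_moves --moves '[[[-0.007,-0.015,0,0,0,0,1],[-0.0115,-0.025,0,0,0,0,1],[-0.0115,-0.025,0,0,0,0,1],[-0.0115,-0.025,0,0,0,0,1],[-0.0115,-0.025,0,0,0,0,1],[-0.0115,-0.025,0,0,0,0,1],[-0.0115,-0.025,0,0,0,0,1],[-0.0115,-0.025,0,0,0,0,1],[-0.0115,-0.025,0,0,0,0,1],[-0.0115,-0.025,0,0,0,0,1],[-0.007,-0.015,0,0,0,0,1],[0,0,0,0,0,0,1]]]'

```text
time: 8.05
eef_pos: [0.5044, -0.0603, 0.325]
tcp_rot: [0.177, 0.984, -0.002, -0.016]
contact_force: [1.1, -0.2, -3.3]
opening: 0.255
```

```bash
python3 - <<'E'
from h import *
delta([.5135,-.16,.33])
cal=ctrl.get_calibration('wrist'); np.save('cal3.npy',cal,allow_pickle=True); snap('wrist','w3.png')
E
```

```text
t 8.05 tcp [ 0.5044 -0.0603  0.325 ] tool delta [-0.043  -0.0903 -0.0055] tilt fix [-0.54 -1.8   0.  ] F [ 1.13 -0.21 -3.34] open 0.255 q [-0.31 -0.14  1.82 -0.01  1.49 -1.53]
```

View pics/w3.png

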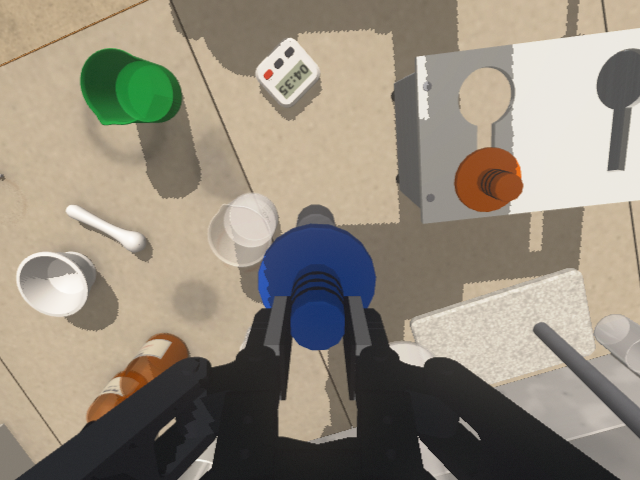

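The wrist view shows the beaker's base circle at about (251,220) and its rim at about (241,230). The probe hangs straight in the jaws.

```bash
python3 - <<'E'
from h import *
cal=np.load('cal3.npy',allow_pickle=True).item()
print(ray('wrist',251,220,0,cal),ray('wrist',241,230,.093,cal))
delta([.513,-.16,.33])
E
```

```text
[ 0.51857358 -0.16200324  0.        ] [ 0.50871306 -0.15195736  0.093     ]
t 8.1 tcp [ 0.5042 -0.0593  0.3248] tool delta [-0.043  -0.0914 -0.0058] tilt fix [-0.5  -1.85  0.  ] F [-0.37 -0.47 -2.21] open 0.257 q [-0.31 -0.14  1.82 -0.01  1.49 -1.53]
```

Request:
apply_moves --moves '[[[-0.008,-0.016,0,-0.5,-1.0,0,1],[-0.009,-0.02,0,0,-0.8,0,1],[-0.009,-0.02,0,0,0,0,1],[-0.009,-0.02,0,0,0,0,1],[-0.005,-0.01,0,0,0,0,1],[0,0,0,0,0,0,1],[0,0,0,0,0,0,1]]]'

```text
time: 8.8
eef_pos: [0.511, -0.1485, 0.3194]
tcp_rot: [0.173, 0.985, 0.004, -0.004]
contact_force: [-0.5, 0.6, -1.5]
opening: 0.249
```

```bash
python3 -c "
from h import *
delta([.5135,-.159,.24])"
```

```text
t 8.8 tcp [ 0.511  -0.1485  0.3194] tool delta [-0.0067 -0.0095  0.0793] tilt fix [ 0.39 -0.56  0.  ] F [-0.46  0.55 -1.5 ] open 0.249 q [-0.48 -0.09  1.79  0.01  1.46 -1.7 ]
```

Request:
apply_moves --moves '[[[-0.005,-0.008,0,0.4,-0.6,0,1],[-0.001,-0.001,0.015,0,0,0,1],[0,0,0.02,0,0,0,1],[0,0,0.02,0,0,0,1],[0,0,0.005,0,0,0,1],[0,0,0,0,0,0,1],[0,0,0,0,0,0,1]]]'

```text
time: 9.5
eef_pos: [0.5138, -0.1557, 0.2546]
tcp_rot: [0.17, 0.985, 0.0, 0.0]
contact_force: [-0.3, 0.1, -2.4]
opening: 0.254
```

```bash
python3 -c "
from h import *
delta([.5135,-.159,.24])
s=snap('scene','s4.png');w=snap('wrist','w4.png');np.save('cal4.npy',ctrl.get_calibration('wrist'),allow_pickle=True)
cv2.imwrite('pics/c4.png',np.hstack([cv2.resize(s[150:300,200:350],(400,400)),cv2.resize(w[120:370,120:370],(400,400))])[:,:,::-1])"
```

```text
t 9.5 tcp [ 0.5138 -0.1557  0.2546] tool delta [-0.0009 -0.0032  0.0146] tilt fix [ 0.05  0.03 -0.  ] F [-0.29  0.1  -2.39] open 0.254 q [-0.48 -0.05  1.87  0.    1.33 -1.71]
```

View pics/c4.png

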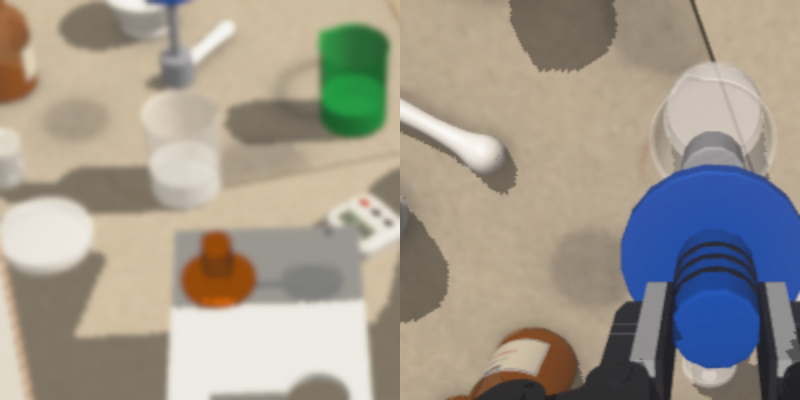

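```bash
python3 - <<'E'
from h import *
print('rim',ray('scene',267.9,191.6,.093),'foot',ray('scene',266.5,179.5,.133),'base',ray('scene',200+187*.375,150+187*.375,0))
delta([.5135,-.159,.15])
E
```

```text
rim [ 0.51152741 -0.15592667  0.093     ] foot [ 0.51259378 -0.15369036  0.133     ] base [ 0.51287923 -0.15340092  0.        ]
t 9.6 tcp [ 0.5141 -0.1559  0.2553] tool delta [-0.0003 -0.0032  0.1053] tilt fix [ 0.04  0.11 -0.  ] F [-0.4   0.62 -2.09] open 0.251 q [-0.48 -0.05  1.87  0.    1.33 -1.71]
```

Request:
apply_moves --moves '[[[0,-0.002,0,0,0,0,1],[0,0,0.01,0,0,0,1],[0,0,0.015,0,0,0,1],[0,0,0.015,0,0,0,1],[0,0,0.015,0,0,0,1],[0,0,0.015,0,0,0,1],[0,0,0.01,0,0,0,1],[0,0,0,0,0,0,1],[0,0,0,0,0,0,1]]]'

```text
time: 10.5
eef_pos: [0.5136, -0.1584, 0.1694]
tcp_rot: [0.171, 0.985, -0.0, 0.002]
contact_force: [0.2, 0.2, -2.6]
opening: 0.253
```

```bash
python3 -c "
from h import *
delta([.513,-.158,.123])"
```

```text
t 10.5 tcp [ 0.5136 -0.1584  0.1694] tool delta [0.0009 0.0001 0.0464] tilt fix [ 0.03  0.2  -0.  ] F [ 0.23  0.25 -2.64] open 0.253 q [-0.49  0.02  1.95  0.    1.16 -1.72]
```

Request:
apply_moves --moves '[[[0,0,0.009,0,0,0,1],[0,0,0.009,0,0,0,1],[0,0,0.008,0,0,0,1],[0,0,0.007,0,0,0,1],[0,0,0.003,0,0,0,1],[0,0,0,0,0,0,1],[0,0,0,0,0,0,1]]]'

```text
time: 11.2
eef_pos: [0.515, -0.1591, 0.1321]
tcp_rot: [0.171, 0.985, -0.001, 0.003]
contact_force: [-0.7, 0.2, -2.1]
opening: 0.254
```

```bash
python3 -c "
from h import *
delta([.513,-.158,.123])"
```

```text
t 11.2 tcp [ 0.515  -0.1591  0.1321] tool delta [0.0023 0.0003 0.009 ] tilt fix [ 0.    0.41 -0.  ] F [-0.67  0.17 -2.08] open 0.254 q [-0.49  0.06  1.98  0.    1.09 -1.72]
```

Request:
apply_moves --moves '[[[0.001,0,0.002,0,0.3,0,1],[0,0,0.002,0,0,0,1],[0,0,0.002,0,0,0,1],[0,0,0.002,0,0,0,1],[0,0,0.001,0,0,0,1],[0,0,0,0,0,0,1]]]'

```text
time: 11.8
eef_pos: [0.516, -0.1597, 0.1253]
tcp_rot: [0.171, 0.985, -0.001, 0.003]
contact_force: [0.1, 1.0, -1.7]
opening: 0.257
```

Request:
apply_moves --moves '[[[0.001,0,0.0015,0,0,0,1],[0,0,0.0015,0,0,0,1],[0,0,0.001,0,0,0,1],[0,0,0,0,0,0,1]]]'

```text
time: 12.2
eef_pos: [0.5177, -0.1606, 0.1251]
tcp_rot: [0.171, 0.985, -0.002, 0.007]
contact_force: [-0.9, 0.2, 0.3]
opening: 0.256
```

Request:
apply_moves --moves '[[[0.002,0,0.001,0,0.4,0,1],[0,0,0.001,0,0,0,1],[0,0,0,0,0,0,1]]]'

```text
time: 12.5
eef_pos: [0.5172, -0.1605, 0.1251]
tcp_rot: [0.171, 0.985, -0.002, 0.005]
contact_force: [-0.4, -0.5, 1.5]
opening: 0.256
```

```bash
python3 -c "
from h import *
delta([.513,-.158,.123])
s=snap('scene','s5.png');w=snap('wrist','w5.png')
cv2.imwrite('pics/c5.png',np.hstack([cv2.resize(s[130:280,190:340],(400,400)),cv2.resize(w[90:370,180:460],(400,400))])[:,:,::-1])"
```

```text
t 12.5 tcp [ 0.5172 -0.1605  0.1251] tool delta [0.0048 0.001  0.0021] tilt fix [-0.09  0.62  0.  ] F [-0.41 -0.52  1.55] open 0.256 q [-0.49  0.07  1.98 -0.    1.07 -1.72]
```

View pics/c5.png

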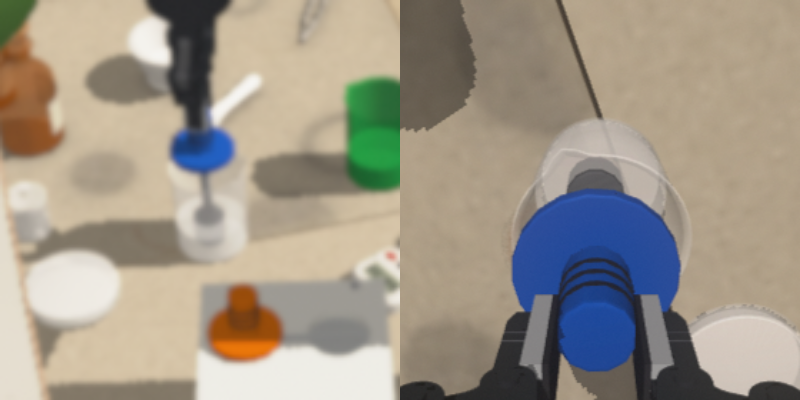

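The foot is on the floor, inside the beaker: z has stalled at 0.125 and the force sign has flipped. I'll let go and go straight up.

Request:
apply_moves --moves '[[[0,0,0,0,0,0,0.4],[0,0,0,0,0,0,0],[0,0,0,0,0,0,-0.5],[0,0,0,0,0,0,-1],[0,0,0,0,0,0,-1],[0,0,0,0,0,0,-1],[0,0,-0.01,0,0,0,-1],[0,0,-0.02,0,0,0,-1],[0,0,-0.03,0,0,0,-1],[0,0,-0.04,0,0,0,-1],[0,0,-0.03,0,0,0,-1],[0,0,0,0,0,0,-1]]]'

```text
time: 13.8
eef_pos: [0.5138, -0.1589, 0.2586]
tcp_rot: [0.171, 0.985, -0.001, 0.002]
contact_force: [-0.5, 0.1, 0.4]
opening: 1.001
```

```bash
python3 -c "
from h import *
delta([.513,-.158,.123])
s=snap('scene','s6.png');w=snap('wrist','w6.png');t=snap('top','t6.png')
cv2.imwrite('pics/c6.png',np.hstack([cv2.resize(s[130:280,190:340],(400,400)),cv2.resize(w[60:400,150:490],(400,400))])[:,:,::-1])
hsv=cv2.cvtColor(t[:,:,::-1].copy(),cv2.COLOR_BGR2HSV);m=cv2.inRange(hsv,(5,150,60),(18,255,255));m[:,:195]=0;m[:,350:]=0;m[:165]=0;m[285:]=0
c=max(cv2.findContours(m,0,1)[0],key=cv2.contourArea);(u,v),r=cv2.minEnclosingCircle(c);print('orange',u,v,r,ray('top',u,v,.136))"
```

```text
t 13.8 tcp [ 0.5138 -0.1589  0.2586] tool delta [0.0015 0.0008 0.1356] tilt fix [-0.08  0.19  0.  ] F [-0.51  0.11  0.44] open 1.001 q [-0.49 -0.06  1.86 -0.    1.33 -1.72]
orange 305.2994689941406 213.49208068847656 14.17575454711914 [0.53411923 0.09576639 0.136     ]
```

View pics/c6.png

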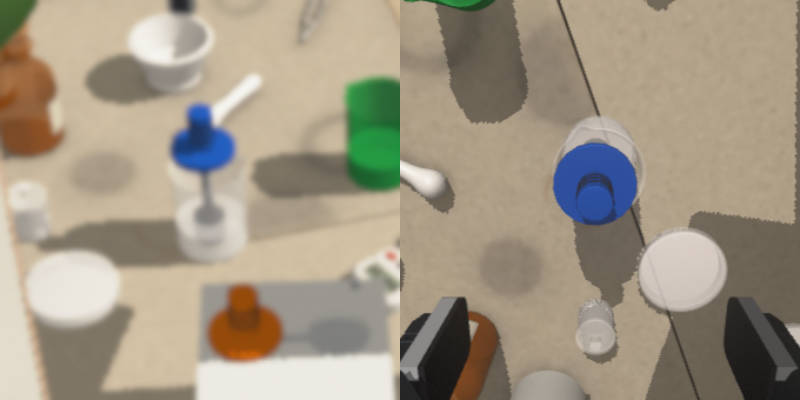

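The probe stands upright in the beaker, the gripper is clear and the orange probe is where it was. Handing in.

```bash
python3 -c "
from plant import ctrl
print(ctrl.sign_off())"
```

```text
the job is handed in; nothing more can be done
None
```

I slid the blue probe along its slot to the round end and lifted it out there. I then set it down gently in the glass beaker, let go, and handed the job in after about 14 s of the 45 s allowed.

- **Blue probe:** in the last pictures it stands upright in the beaker, with its foot inside and its collar above the rim. The descent stopped at TCP z = 0.125 m, 2 mm above the expected 0.123 m. The last reading before release was only about 1.5 N.
- **Beaker:** it stands upright on the bench.
- **Orange probe:** its position in the top view is the same as at the start, to the pixel.
- **Gripper:** it is fully open and about 13 cm above the release height, touching nothing.

My estimates of the beaker's position from the different views disagreed by up to about 10 mm. I aimed near their middle, within the 13 mm of clearance around the foot. No other check failed or disagreed, and the sign-off gave no verdict.

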